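Load the settling rack with column cartridges, packed end low

ROBOT

A 6-joint arm with a two-finger parallel gripper is mounted at the origin on the work surface. World frame = base frame: x ahead of the robot, y to its left, z up, the work surface at z = 0. Lengths are in m, angles in rad, forces in N, time in s.
With the tool pointing down it reaches from about 0.25 to 0.775 m from the base axis. Payload 4 kg.
Tool frame: the origin (TCP) lies at the very end of the fingers, on their centre line; the grasp point (between the pads) lies 19 mm behind it; x points along the fingers, y is the direction in which the jaws open and shut, and the axes are right-handed (so a half turn about x gives the same grasp; the last joint's range is limited). The gripper opens to 94 mm and grips with 3 to 60 N. Pads are 16 mm wide; open, the fingers measure 119 mm over their backs; the gripper's body (75 mm by 177 mm) begins 78 mm behind the grasp point.
Start: joints at [-1.438, 0.087, 1.371, -0, 1.684, -0.103], TCP at [0.128, -0.535, 0.206] pointing down, gripper open.
Joint ranges: [-3.1, 3.1], [-0.76, 2.03], [0.27, 2.55], [-1.08, 4.22], [0.17, 2.65], [-2.57, 2.57]. Speed limits (rad/s): [2.79, 2.79, 3.14, 3.14, 3.14, 3.14].

INTERFACE

Orientations are given as a rotation vector (axis times angle).
In Python, from workcell import env gives the robot as it stands. Calls block until the motion is done:
- env.goto(position, orientation): joint-space move of the TCP to a pose.
- env.line_to(position, rot=None, feed=0.15, f_stop=None): straight line of the TCP; rot=None keeps the orientation; feed is the mean speed in m/s. With f_stop (N) it stops when the force on the tool has changed by that much, and returns True; else False.
- env.goto_joints(angles): joint-space move.
- env.command_gripper(opening, squeeze=None): finger opening in m; squeeze is the grip in N (None keeps the last); returns when the fingers have stopped.
- env.hold(seconds).
- env.inverse_kinematics(position, orientation): joint angles nearest the present ones, or None.
- env.observe(): the state.
- env.grab_frame(name): name is "side" or "top" or "wrist"; returns a dict with "pixels" (420x560x3 uint8, red, green, blue), "fx", "fy", "cx", "cy" (pixels), "pose" (4x4, takes a point from camera to world coordinates). Camera axes: x right, y down, z forward; pixel columns grow to the right and rows downward; lengths in m; the calibration is good to about 2 mm. The wrist camera is an equidistant fisheye: a pixel r from the principal point sees the ray r / f radians off the axis. A picture is of the moment at which its call begins. There is no depth.
A pose or a line that the arm cannot do raises env.Unreachable and nothing moves.
- env.finish_job(): hands the job in, once; it reports no verdict.
The state is a dict: "t": time; "joint_pos": joint angles; "joint_vel": joint speeds; "joint_torque": joint torques, N m; "tcp_pos": TCP position; "tcp_rot": TCP orientation; "wrist_force": force on the tool from outside, world axes, zero at the start; "torque": the same for the moment, N m; "gripper_width": finger opening in m.
Only numpy, scipy, OpenCV 4.12 (cv2) and the standard library are available. Lean on these libraries where they do the work, as an engineer would, in place of code of your own. Each camera call takes 0.05 s, during which the arm holds its last target.

TASK

Lay every steel column cartridge on the settling rack, side by side across the rails with its middle on the ridge and its heavy, packed end resting on the low rail with the end stop: the two ends look alike, so feel which one is heavy by lifting it off-centre. When all of them are lying like that, press the start button on the controller fully down and let it go. Leave the other things on the bench as they are.

Things in the scene. Friction and masses are not known exactly. Their poses are not given: they have to be found in the camera images.
- cart1_mid (a point): Centre of a loose cartridge (some starts lack one): steel sleeve 30 x 30 mm, a grey cap 46 mm wide, 34 mm high, 16 mm long at each end, 120 mm long in all, 0.35 to 0.41 kg, lying with this point 17 mm up. x along it, z up at the start. Ends look alike; the hidden heavy end is +x or -x, at random each start; centre of mass about 20 mm from here towards it. It stays so unless stood on end or upside down.
- cart2_mid (a point): Centre of a loose cartridge (some starts lack one): steel sleeve 30 x 30 mm, a grey cap 46 mm wide, 34 mm high, 16 mm long at each end, 120 mm long in all, 0.35 to 0.41 kg, lying with this point 17 mm up. x along it, z up at the start. Ends look alike; the hidden heavy end is +x or -x, at random each start; centre of mass about 20 mm from here towards it. It stays so unless stood on end or upside down.
- cart3_mid (a point): Centre of a loose cartridge (some starts lack one): steel sleeve 30 x 30 mm, a grey cap 46 mm wide, 34 mm high, 16 mm long at each end, 120 mm long in all, 0.35 to 0.41 kg, lying with this point 17 mm up. x along it, z up at the start. Ends look alike; the hidden heavy end is +x or -x, at random each start; centre of mass about 20 mm from here towards it. It stays so unless stood on end or upside down.
- cart4_mid (a point): Centre of a loose cartridge (some starts lack one): steel sleeve 30 x 30 mm, a grey cap 46 mm wide, 34 mm high, 16 mm long at each end, 120 mm long in all, 0.35 to 0.41 kg, lying with this point 17 mm up. x along it, z up at the start. Ends look alike; the hidden heavy end is +x or -x, at random each start; centre of mass about 20 mm from here towards it. It stays so unless stood on end or upside down.
- cart5_mid (a point): Centre of a loose cartridge (some starts lack one): steel sleeve 30 x 30 mm, a grey cap 46 mm wide, 34 mm high, 16 mm long at each end, 120 mm long in all, 0.35 to 0.41 kg, lying with this point 17 mm up. x along it, z up at the start. Ends look alike; the hidden heavy end is +x or -x, at random each start; centre of mass about 20 mm from here towards it. It stays so unless stood on end or upside down.
- rack: Fixed rack, origin under its middle on the bench, z up, y along its three bare rails (370 mm long, no slots, room for 5 cartridges 75 mm apart). Ridge rail at x = 0, 6 mm thick, top 60 mm up; low rail at -x; back rail at x = 54 mm, top 48 mm. A cartridge with its middle on the ridge tips 12 degrees to its heavy side; its centre is then 75 mm up.
- low_rail: The rack's low rail, on the side towards the robot; same origin and axes as the rack. Top 48 mm up, from x = -46 to -66 mm, with an upright end stop along its outer edge (inner face at x = -67 mm, top 62 mm up).
- start (a joint): Start button on the small white controller box: 0 up, 0.006 m fully down; it springs back; fully down takes about 5 N.
- start_top (a point): Centre of the top of the start button, a grey round cap 28 mm across in a black collar, that is pushed straight down.
- jar: Bystander, to be left alone: amber screw-top jar, 36 mm across, 45 mm tall, standing beside the cartridges; origin at the centre of its underside.
- beaker: Bystander, to be left alone: glass beaker, 66 mm across, 85 mm tall; origin at the centre of its underside.
- reagent: Bystander, to be left alone: amber bottle, 60 mm across, 130 mm tall; origin at the centre of its underside.
- dish: Bystander, to be left alone: low glass dish, 90 mm across, 16 mm tall; origin at the centre of its underside.
- vial: Bystander, to be left alone: small glass vial, 24 mm across, 35 mm tall; origin at the centre of its underside.
There are look-alikes about, which are no part of the job. Leave any green look-alike of the part that bears cart1_mid alone. What is shaped like the part that bears start but yellow is not meant.

How it is judged:
On the way, in this order (a step that is already met when the one before it is completed fails the run):
1. every cartridge lies released across the rack, heavy end on the low rail (x of cart1_mid in the frame of rack between -0.016 and 0.012 m and y of cart1_mid in the frame of rack between -0.175 and 0.175 m and z of cart1_mid in the frame of rack between 0.066 and 0.084 m and angle between the x axis of each of cart1_mid, cart2_mid, cart3_mid, cart4_mid, cart5_mid and the x axis of rack, either way round below 0.42 rad and contact force between each of cart1, cart2, cart3, cart4, cart5 and low_rail above 0.3 N and contact force between each of cart1, cart2, cart3, cart4, cart5 and the fingers below 0.1 N and linear speed of each of cart1, cart2, cart3, cart4, cart5 below 0.03 m/s and x of cart2_mid in the frame of rack between -0.016 and 0.012 m and y of cart2_mid in the frame of rack between -0.175 and 0.175 m and z of cart2_mid in the frame of rack between 0.066 and 0.084 m and x of cart3_mid in the frame of rack between -0.016 and 0.012 m and y of cart3_mid in the frame of rack between -0.175 and 0.175 m and z of cart3_mid in the frame of rack between 0.066 and 0.084 m and x of cart4_mid in the frame of rack between -0.016 and 0.012 m and y of cart4_mid in the frame of rack between -0.175 and 0.175 m and z of cart4_mid in the frame of rack between 0.066 and 0.084 m and x of cart5_mid in the frame of rack between -0.016 and 0.012 m and y of cart5_mid in the frame of rack between -0.175 and 0.175 m and z of cart5_mid in the frame of rack between 0.066 and 0.084 m), for 0.5 s.
2. the start button is pressed down (value of joint start above 0.0045 m), for 0.05 s.
At the end, for the whole second after the job is handed in: Every cartridge present rests, released, across the rack with its middle within about 12 mm of the ridge, within about 20 degrees of square to the rails, its heavy end bearing on the low rail; the start button has been pressed after that and is up again (all of step 1 and value of joint start below 0.002 m); the robot touches nothing.
It fails at once if a bystander is pushed more than 4 cm (distance of any of jar, beaker, reagent, dish, vial from where it was at the start of the episode above 0.04 m).
It fails at once if a bystander is knocked over (angle between any of jar, beaker, reagent, dish, vial's own z axis and vertical above 0.6 rad).
Of cart1, cart2, cart3, cart4, cart5 only 4 to 5 are there at a start; the rules pass over those that are not, and their reading is None.
At some moment in a run one of cart1, cart2, cart3, cart4, cart5 may be knocked a few centimetres aside while the robot is not near it.
Once in a run the grip may slacken for a moment while it holds something.
It also fails if it takes over 210 s, if anything falls off the work surface, if the arm or the gripper's body presses on something with over 40 N, if the wrist force passes 120 N, or if a joint passes its speed limit or range.

## Working session

There is one attempt and no reset: what is moved stays moved. The work goes in short steps, each a Python script; the robot and the scene stay as the last script left them, time stands still between calls to the robot, and variables do not carry over. Pictures are saved under pics/ and viewed, and the job is handed in when it is done.

```bash
ls; mkdir -p pics; python3 - <<'E'
from workcell import env
import cv2,numpy as np
o=env.observe();print({k:np.round(v,3) for k,v in o.items()})
for n in("top","side","wrist"):
    f=env.grab_frame(n);cv2.imwrite(f"pics/{n}0.png",f["pixels"][:,:,::-1]);print(n,f["fx"],f["fy"],f["cx"],f["cy"]);print(np.round(f["pose"],4))
E
```

```text
pics
{'t': np.float64(0.0), 'joint_pos': array([-1.438,  0.088,  1.372,  0.   ,  1.684, -0.103]), 'joint_vel': array([ 0.001,  0.   ,  0.001,  0.   , -0.002, -0.   ]), 'joint_torque': array([-1.0000e-03, -3.4018e+01, -3.0243e+01,  7.2000e-02,  3.3000e-02,
       -0.0000e+00]), 'tcp_pos': array([ 0.128, -0.534,  0.204]), 'tcp_rot': array([ 2.097,  0.251, -2.097]), 'wrist_force': array([ 0.182, -0.714,  0.269]), 'torque': array([0.06 , 0.009, 0.055]), 'gripper_width': np.float64(0.094)}
top 462.7676782443123 462.7676782443123 286.2163352875981 215.52135890168694
[[-0.0101 -0.9878  0.1553  0.3882]
 [-0.9996  0.0138  0.0229 -0.0619]
 [-0.0248 -0.155  -0.9876  1.1073]
 [ 0.      0.      0.      1.    ]]
side 532.6607745382095 532.6607745382095 286.4066410725698 213.6022835978007
[[-8.085e-01 -4.188e-01  4.135e-01  2.760e-02]
 [-5.885e-01  5.762e-01 -5.672e-01  6.124e-01]
 [-7.000e-04 -7.019e-01 -7.123e-01  9.350e-01]
 [ 0.000e+00  0.000e+00  0.000e+00  1.000e+00]]
wrist 325.19226210127806 325.19226210127806 282.39164265875627 204.3202267281211
[[ 0.2342 -0.9369 -0.2597  0.2053]
 [-0.9722 -0.2261 -0.0611 -0.5173]
 [-0.0014  0.2668 -0.9638  0.383 ]
 [ 0.      0.      0.      1.    ]]
```

View pics/top0.png

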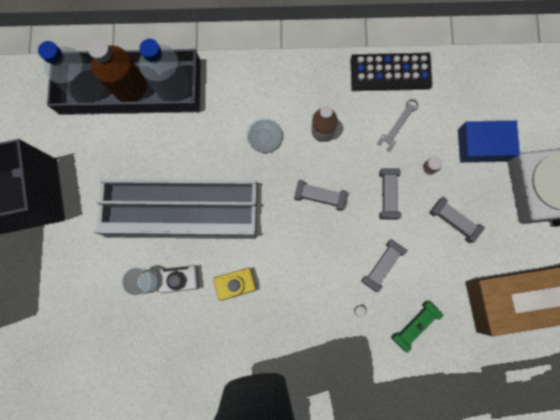

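View pics/side0.png

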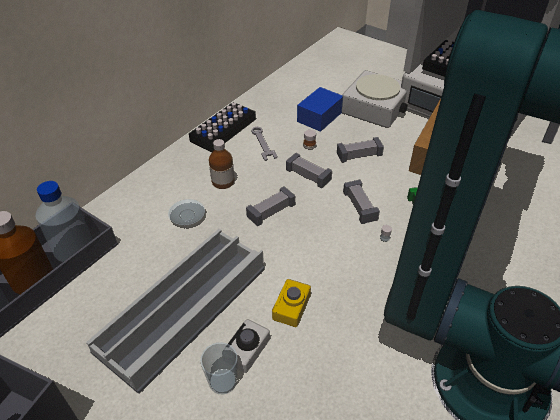

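View pics/wrist0.png

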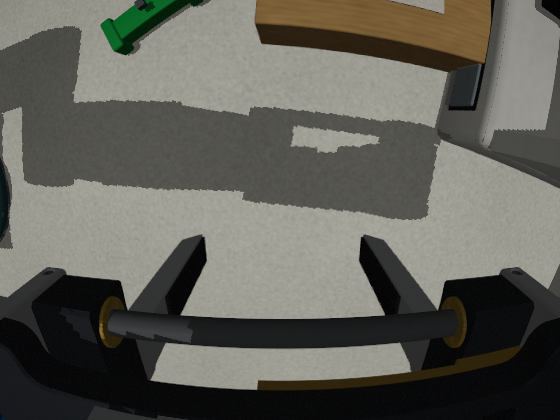

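The four grey cartridge candidates in the top view are at about (321,195), (390,193), (457,219) and (384,265). The green look-alike is at (417,326). The button to press is the grey one on the white box at (177,281), with the beaker beside it; the yellow one at (234,284) is the decoy. Next I'll take close crops and measure.

```bash
cat > h.py <<'E'
import numpy as np,cv2
from workcell import env
def ray(f,u,v):
    T=np.array(f["pose"]);d=np.array([(u-f["cx"])/f["fx"],(v-f["cy"])/f["fy"],1.0])
    return T[:3,3],T[:3,:3]@d
def plane(f,u,v,z):
    o,d=ray(f,u,v);return o+d*(z-o[2])/d[2]
def proj(f,p):
    T=np.array(f["pose"]);c=T[:3,:3].T@(np.asarray(p)-T[:3,3])
    return f["fx"]*c[0]/c[2]+f["cx"],f["fy"]*c[1]/c[2]+f["cy"]
def bodymask(im):
    hsv=cv2.cvtColor(im,cv2.COLOR_RGB2HSV)
    return ((hsv[:,:,2]<150)&(hsv[:,:,1]<60)).astype(np.uint8)
def carts(f,z=0.017,roi=(285,130,520,310)):
    m=bodymask(f["pixels"]);k=np.zeros_like(m);x0,y0,x1,y1=roi;k[y0:y1,x0:x1]=m[y0:y1,x0:x1]
    k=cv2.morphologyEx(k,cv2.MORPH_CLOSE,np.ones((3,3),np.uint8))
    out=[]
    for c in cv2.findContours(k,cv2.RETR_EXTERNAL,cv2.CHAIN_APPROX_NONE)[0]:
        a=cv2.contourArea(c)
        if a<400: continue
        r=cv2.minAreaRect(c);B=cv2.boxPoints(r)
        P=np.array([plane(f,u,v,0.030)[:2] for u,v in B])
        e=[P[1]-P[0],P[2]-P[1]];L=[np.linalg.norm(x) for x in e];l=e[int(np.argmax(L))]
        out.append(dict(px=r[0],area=a,c=P.mean(0),yaw=np.arctan2(l[1],l[0]),L=max(L),W=min(L)))
    return out
E
python3 - <<'E'
from h import *
f=env.grab_frame("top")
for c in carts(f):print({k:np.round(v,4) for k,v in c.items()})
cv2.imwrite("pics/m0.png",bodymask(f["pixels"])*255)
im=f["pixels"][:,:,::-1]
cv2.imwrite("pics/c1.png",cv2.resize(im[130:310,285:500],None,fx=3.3,fy=3.3,interpolation=cv2.INTER_CUBIC))
cv2.imwrite("pics/c2.png",cv2.resize(im[165:310,85:275],None,fx=4,fy=4,interpolation=cv2.INTER_CUBIC))
E
```

```text
{'px': array([383.614 , 265.4958]), 'area': np.float64(850.5), 'c': array([ 0.4382, -0.2606]), 'yaw': np.float64(-0.6364), 'L': np.float64(0.1249), 'W': np.float64(0.0498)}
{'px': array([456.5552, 219.9257]), 'area': np.float64(944.5), 'c': array([ 0.542 , -0.4339]), 'yaw': np.float64(-2.2561), 'L': np.float64(0.1257), 'W': np.float64(0.0556)}
{'px': array([321.3391, 195.176 ]), 'area': np.float64(841.0), 'c': array([ 0.6054, -0.1205]), 'yaw': np.float64(-1.8262), 'L': np.float64(0.127), 'W': np.float64(0.0523)}
{'px': array([389.5, 193.5]), 'area': np.float64(863.5), 'c': array([ 0.6074, -0.2814]), 'yaw': np.float64(3.1155), 'L': np.float64(0.1237), 'W': np.float64(0.0524)}
{'px': array([497.7571, 166.4055]), 'area': np.float64(496.5), 'c': array([ 0.67  , -0.5384]), 'yaw': np.float64(-2.4432), 'L': np.float64(0.2542), 'W': np.float64(0.1196)}
```

View pics/c1.png

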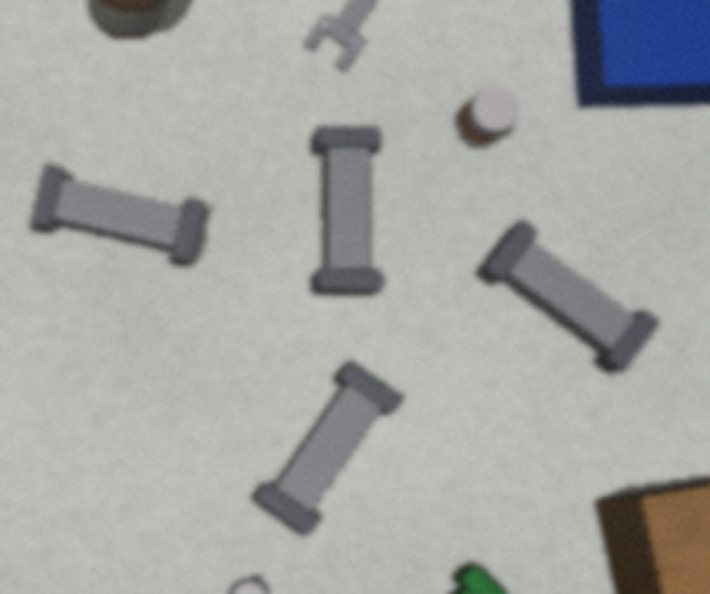

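View pics/c2.png

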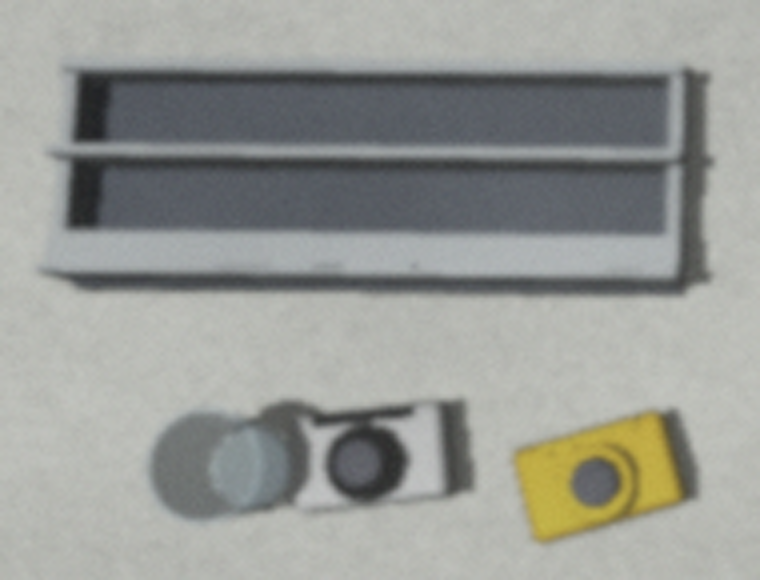

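View pics/m0.png

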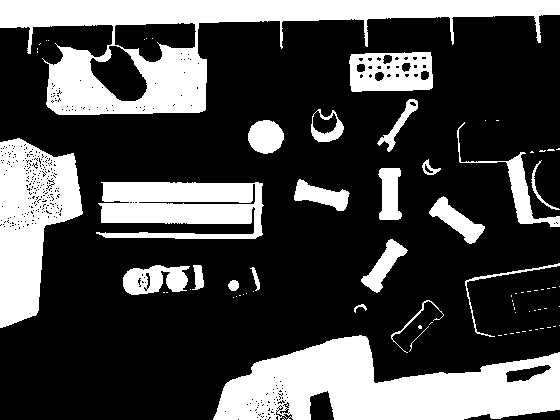

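The crop confirms four grey steel cartridges. The beaker sits left of the controller, and the jar is by the top-right cartridge at (433,165). Next: the rack, the button and the force noise.

```bash
python3 - <<'E'
from h import *
f=env.grab_frame("top");im=f["pixels"]
g=cv2.cvtColor(im,cv2.COLOR_RGB2GRAY).astype(float)
# ridge row: bright peak between the dark floors, by column
pts=[]
for u in range(112,248,4):
    col=g[196:211,u];w=np.clip(col-130,0,None);pts.append((u,196+(w*np.arange(15)).sum()/w.sum()))
pts=np.array(pts);k=np.polyfit(pts[:,0],pts[:,1],1);print("ridge fit",k)
a=plane(f,112,np.polyval(k,112),.06);b=plane(f,248,np.polyval(k,248),.06)
print(a,b,"yaw of y-axis",np.degrees(np.arctan2(*(a-b)[:2][::1])))
print(g[203,90:112].round(),g[204,90:112].round());print(g[205,250:270].round(),g[206,250:270].round(),g[204,250:270].round())
print("low rail col180",g[218:245,180].round()); print("back",g[176:190,180].round())
for z,v in((.06,203.9),):print()
# button circles
s=env.grab_frame("side")
def show(n,fr,roi,sc):
    x0,y0,x1,y1=roi;cv2.imwrite(n,cv2.resize(fr["pixels"][y0:y1,x0:x1,::-1],None,fx=sc,fy=sc,interpolation=cv2.INTER_CUBIC))
show("pics/b1.png",f,(110,255,270,310),5);show("pics/b2.png",s,(190,270,320,400),4.5);show("pics/b3.png",s,(80,220,280,400),3.3)
F=[];Tq=[]
for i in range(10):
    env.hold(.05);o=env.observe();F.append(o["wrist_force"]);Tq.append(o["torque"])
print(np.std(F,0),np.mean(F,0),np.std(Tq,0),np.mean(Tq,0))
E
```

```text
ridge fit [9.26864871e-03 2.00592960e+02]
[0.59124698 0.36706275 0.06      ] [0.58360772 0.05021341 0.06      ] yaw of y-axis 1.381136810645016
[185. 184. 187. 188. 188. 177. 164. 149. 134. 130. 124. 126. 123. 121.
 117. 119. 119. 116. 117. 120. 115. 116.] [181. 184. 183. 186. 186. 184. 178. 163. 146. 130. 122. 114. 101.  83.
  75.  78.  78.  77.  76.  78.  77.  77.]
[ 95. 102. 111. 111. 105.  80.  73.  78.  83.  86.  86.  97. 110. 142.
 170. 183. 183. 182. 182. 182.] [ 76.  95. 118. 127. 123. 100.  81.  76.  86.  88.  91. 105. 124. 151.
 173. 183. 183. 183. 182. 182.] [136. 134. 135. 133. 115.  83.  72.  76.  83.  89.  93. 105. 127. 150.
 173. 181. 184. 184. 185. 184.]
low rail col180 [ 90.  89.  89.  94. 110. 144. 164. 169. 176. 171. 171. 172. 175. 176.
 167. 143.  98.  77.  85. 102. 135. 166. 177. 181. 182. 182. 179.]
back [185. 183. 183. 177. 174. 167. 146. 101.  65.  65.  79.  89.  93.  93.]

[0.6088693  0.52904091 0.42771495] [-0.10330705 -0.00263572  0.07553958] [0.019581   0.01376804 0.02481324] [0.01447437 0.02803374 0.00741557]
```

View pics/b1.png

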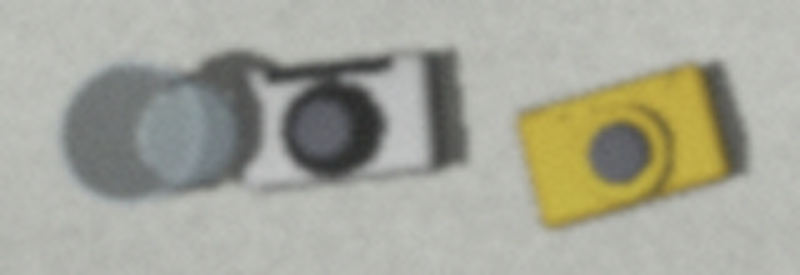

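View pics/b2.png

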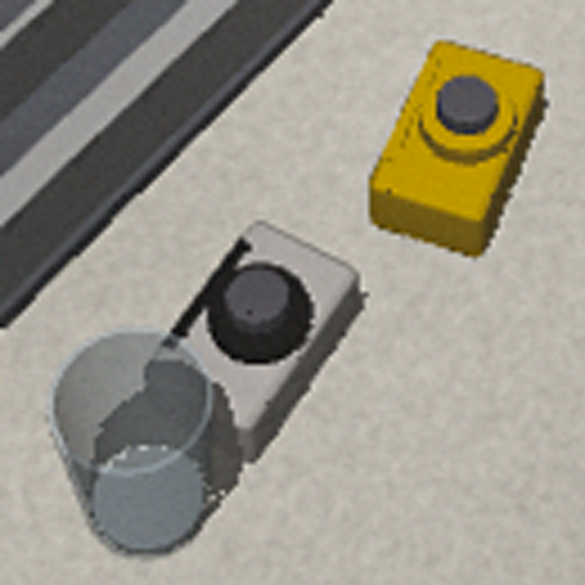

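View pics/b3.png

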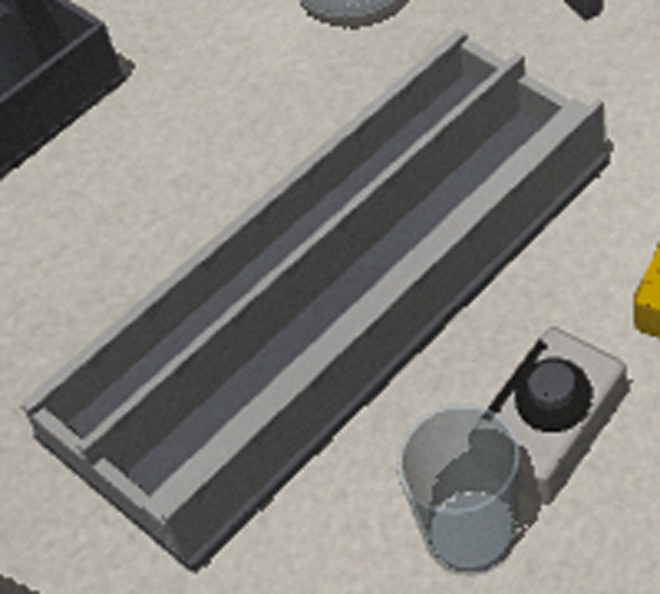

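```bash
cat >> h.py <<'E'
def tri(fa,pa,fb,pb):
    oa,da=ray(fa,*pa);ob,db=ray(fb,*pb);da/=np.linalg.norm(da);db/=np.linalg.norm(db)
    s=np.linalg.lstsq(np.c_[da,-db],ob-oa,rcond=None)[0];A=oa+s[0]*da;B=ob+s[1]*db
    return (A+B)/2,np.linalg.norm(A-B)
E
python3 - <<'E'
from h import *
f=env.grab_frame("top");s=env.grab_frame("side")
def S(x,y):return (80+x/3.3,220+y/3.3)
def S2(x,y):return (190+x/4.5,270+y/4.5)
print("ridge L",tri(f,(97.3,201.6),s,S(84,445)),plane(f,97.3,201.6,.06))
print("ridge R",tri(f,(255,203),s,S(520,62)),plane(f,255,203,.06), plane(s,*S(520,62),.06),plane(s,*S(84,445),.06))
bt=(110+325/5,255+127/5);bs=S2(257,300)
print("button",tri(f,bt,s,bs),[plane(f,*bt,z).round(4) for z in(.03,.04,.05)],[plane(s,*bs,z).round(4) for z in(.03,.04,.05)])
print("yellow",tri(f,(110+620/5,255+152/5),s,S2(468,104)))
print("stop edge",[plane(f,u,v,.062) for u,v in((95,232.3),(255,233.3))])
print("back rail",[plane(f,u,v,.048) for u,v in((101,182.5),(180,182.5),(255,183))])
E
```

```text
ridge L (array([0.59222615, 0.40284653, 0.05675198]), np.float64(0.0005574593377871098)) [0.5918308  0.40159733 0.06      ]
ridge R (array([0.58465007, 0.03473605, 0.04851235]), np.float64(0.0013723717011766311)) [0.58311574 0.03403941 0.06      ] [0.5767754  0.04197275 0.06      ] [0.58985602 0.40350508 0.06      ]
button (array([0.40844091, 0.21726677, 0.0504203 ]), np.float64(8.136089039386727e-05)) [array([0.4089, 0.2227, 0.03  ]), array([0.4087, 0.22  , 0.04  ]), array([0.4085, 0.2174, 0.05  ])] [array([0.4172, 0.2081, 0.03  ]), array([0.4129, 0.2126, 0.04  ]), array([0.4086, 0.2171, 0.05  ])]
yellow (array([0.39555877, 0.08239168, 0.05011842]), np.float64(0.0006447529452448371))
stop edge [array([0.51971031, 0.40218997, 0.062     ]), array([0.51259314, 0.03383137, 0.062     ])]
back rail [array([0.64007475, 0.40053061, 0.048     ]), array([0.63709281, 0.21232364, 0.048     ]), array([0.633084  , 0.03515567, 0.048     ])]
```

```bash
cat >> h.py <<'E'
from scipy.spatial.transform import Rotation as Rn
RC=np.array([0.5875,0.218]);RY=np.radians(-1.2)
def down(phi,tilt=0.0):
    x=np.array([0,0,-1.]);y=np.array([np.cos(phi),np.sin(phi),0]);M=Rn.from_matrix(np.c_[x,y,np.cross(x,y)])
    ax=np.array([-np.sin(RY),np.cos(RY),0])
    return (Rn.from_rotvec(-tilt*ax)*M).as_rotvec()
def rackpt(x,y,z):
    c,s=np.cos(RY),np.sin(RY);return np.array([RC[0]+c*x-s*y,RC[1]+s*x+c*y,z])
def ft(n=15):
    F=[];T=[]
    for i in range(n):
        env.hold(.02);o=env.observe();F.append(o["wrist_force"]);T.append(o["torque"])
    return np.mean(F,0),np.mean(T,0)
E
python3 - <<'E'
from h import *
C=[(0.4382,-0.2606,-0.636),(0.542,-0.4339,-2.256),(0.6054,-0.1205,-1.826),(0.6074,-0.2814,3.1155)]
for c in C:
  for h in(1,-1):
    phi=c[2]+h*np.pi/2
    q=env.inverse_kinematics([c[0],c[1],.1],down(phi))
    r=[]
    for hv in(0,np.pi):   # heavy end along yaw+hv
        fphi=phi+(np.pi+RY)-(c[2]+hv)
        qq=[env.inverse_kinematics(rackpt(0,y,.062),down(fphi,np.radians(12))) for y in(-.135,.135)]
        r.append([None if x is None else round(x[5],2) for x in qq])
    print(c,h,None if q is None else q.round(2),r)
E
```

```text
(0.4382, -0.2606, -0.636) 1 [-0.65  0.04  1.63 -0.    1.47 -1.58] [[np.float64(1.65), np.float64(2.13)], [np.float64(-1.49), np.float64(-1.01)]]
(0.4382, -0.2606, -0.636) -1 [-0.65  0.04  1.63 -0.    1.47  1.56] [[np.float64(-1.49), np.float64(-1.01)], [np.float64(1.65), np.float64(2.13)]]
(0.542, -0.4339, -2.256) 1 [-0.76  0.45  1.14 -0.    1.56 -0.07] [[np.float64(1.65), np.float64(2.13)], [np.float64(-1.49), np.float64(-1.01)]]
(0.542, -0.4339, -2.256) -1 None [[np.float64(-1.49), np.float64(-1.01)], [np.float64(1.65), np.float64(2.13)]]
(0.6054, -0.1205, -1.826) 1 [-0.29  0.28  1.36 -0.    1.5  -0.03] [[np.float64(1.65), np.float64(2.13)], [np.float64(-1.49), np.float64(-1.01)]]
(0.6054, -0.1205, -1.826) -1 None [[np.float64(-1.49), np.float64(-1.01)], [np.float64(1.65), np.float64(2.13)]]
(0.6074, -0.2814, 3.1155) 1 [-0.52  0.39  1.21 -0.    1.54  1.08] [[np.float64(1.65), np.float64(2.13)], [np.float64(-1.49), np.float64(-1.01)]]
(0.6074, -0.2814, 3.1155) -1 [-0.52  0.39  1.21  0.    1.54 -2.06] [[np.float64(-1.49), np.float64(-1.01)], [np.float64(1.65), np.float64(2.13)]]
```

```bash
cat >> h.py <<'E'
def pick(c,yaw,h=1):
    phi=yaw+h*np.pi/2;R=down(phi)
    env.command_gripper(.062,40);env.goto([c[0],c[1],.11],R)
    env.hold(.3);F0,T0=ft()
    env.line_to([c[0],c[1],.006],feed=.12)
    env.command_gripper(.0,50);w=env.observe()["gripper_width"]
    env.line_to([c[0],c[1],.11],feed=.1);env.hold(.4);F1,T1=ft()
    dF,dT=F1-F0,T1-T0;d=(dT[1]*np.cos(yaw)-dT[0]*np.sin(yaw))/(.38*9.81)
    print("width",w.round(4),env.observe()["gripper_width"].round(4),"dF",dF.round(2),"dT",dT.round(3),"com offset along yaw mm",round(d*1e3,1))
    return d,phi
E
python3 - <<'E'
from h import *
f=env.grab_frame("top")
c=min(carts(f),key=lambda c:np.hypot(*(c["c"]-[.6054,-.1205])));print(c)
d,phi=pick(c["c"],c["yaw"])
for n in("side","wrist"):cv2.imwrite(f"pics/p1{n}.png",env.grab_frame(n)["pixels"][:,:,::-1])
E
```

```text
{'px': (321.31298828125, 195.15419006347656), 'area': 839.0, 'c': array([ 0.60542502, -0.12040924]), 'yaw': np.float64(-1.8208508137394719), 'L': np.float64(0.12715103819608614), 'W': np.float64(0.05288297771194572)}Traceback (most recent call last):
  File "<stdin>", line 4, in <module>
  File "h.py", line 51, in pick
    print("width",w.round(4),env.observe()["gripper_width"].round(4),"dF",dF.round(2),"dT",dT.round(3),"com offset along yaw mm",round(d*1e3,1))
                  ^^^^^^^
AttributeError: 'float' object has no attribute 'round'
```

```bash
sed -i 's/w.round(4),env.observe()\["gripper_width"\].round(4)/round(float(w),4),round(float(env.observe()["gripper_width"]),4)/' h.py
python3 - <<'E'
from h import *
F,T=ft();yaw=-1.8208;print(env.observe()["gripper_width"],F,T,(T[1]*np.cos(yaw)-T[0]*np.sin(yaw))/3.73)
for n in("side","wrist"):cv2.imwrite(f"pics/p1{n}.png",env.grab_frame(n)["pixels"][:,:,::-1])
E
```

```text
0.02990282675780134 [-3.54623839e-03 -2.94743058e-02 -3.63148601e+00] [-0.00392975 -0.07769169 -0.00532805] 0.004132420506846307
```

View pics/p1side.png

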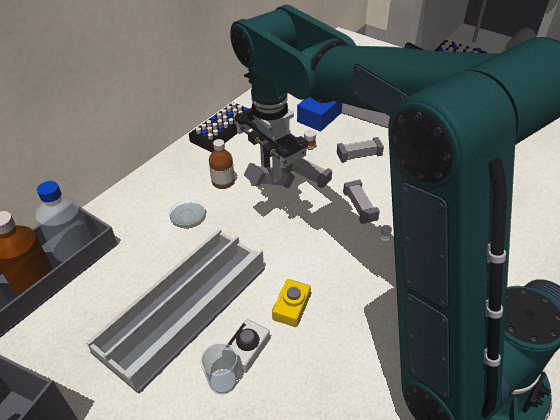

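View pics/p1wrist.png

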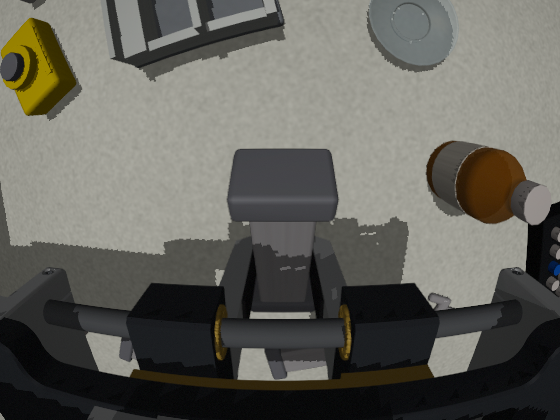

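```bash
python3 - <<'E'
from h import *
f=env.grab_frame("side");cv2.imwrite("pics/p1c.png",cv2.resize(f["pixels"][110:220,200:360,::-1],None,fx=5,fy=5,interpolation=cv2.INTER_CUBIC))
p=env.observe()["tcp_pos"];phi0=-1.8208+np.pi/2
for dp in(0,.8,-.8):
    env.goto([.55,-.05,.15],down(phi0+dp));env.hold(.4);F,T=ft(25);print(dp,F.round(2),T.round(3))
E
```

```text
0 [-0.09 -0.1  -3.68] [-0.004 -0.089 -0.005]
0.8 [ 0.02 -0.08 -3.53] [-0.    -0.09  -0.003]
-0.8 [ 0.12  0.12 -3.55] [ 0.002 -0.06   0.001]
```

View pics/p1c.png

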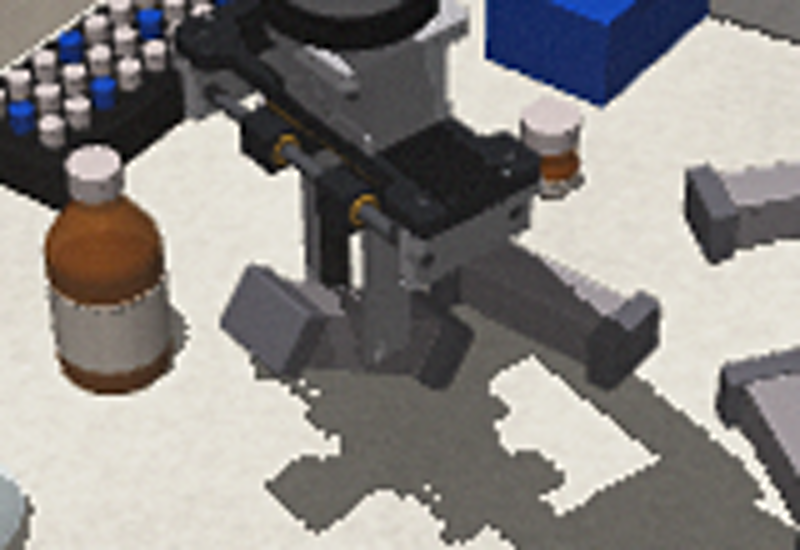

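```bash
python3 - <<'E'
from h import *
f=env.grab_frame("side")
c=np.array([.6054,-.1204,.121]);u=np.array([np.cos(-1.8208),np.sin(-1.8208),0]);z=np.array([0,0,1.])
for t in(-30,-15,0,15,30):
    a=np.cos(np.radians(t))*u+np.sin(np.radians(t))*z
    print(t,[(np.round((np.array(proj(f,c+s*.052*a))-[200,110])*5)) for s in(-1,1)])
print("joint",env.observe()["gripper_width"])
E
```

```text
-30 [array([276., 316.]), array([431., 319.])]
-15 [array([268., 342.]), array([439., 295.])]
0 [array([266., 366.]), array([442., 271.])]
15 [array([271., 386.]), array([439., 251.])]
30 [array([281., 401.]), array([431., 234.])]
joint 0.029732913686496564
```

The moment is reported in the tool frame. The cartridge also pivoted in the grip with its -y end down (35° in the side crop), so that end is heavy. I'll place it with that end towards the low rail and watch which way it tips.

```bash
cat >> h.py <<'E'
def wrap(a):
    return (a+np.pi)%(2*np.pi)-np.pi
def place(phi,heavyang,y,x=0.0,zr=.064,tilt=0.0,n="x"):
    fphi=wrap(phi+(np.pi+RY)-heavyang);R=down(fphi,tilt)
    env.goto(rackpt(x,y,.17),R);env.hold(.2)
    F,T=ft(8);print("above rack F",F.round(2),"T",T.round(3),"w",round(float(env.observe()["gripper_width"]),4))
    env.line_to(rackpt(x,y,.09),feed=.12)
    st=env.line_to(rackpt(x,y,zr),feed=.04,f_stop=12);o=env.observe();print("stop",st,o["tcp_pos"],o["wrist_force"].round(1))
    cv2.imwrite(f"pics/pre_{n}.png",env.grab_frame("side")["pixels"][200:420,60:320,::-1])
E
python3 - <<'E'
from h import *
print(env.observe()["t"])
yaw=-1.8208;place(yaw+np.pi/2,yaw,.132,zr=.066,n="a")
for n in("side","wrist"):cv2.imwrite(f"pics/p2{n}.png",env.grab_frame(n)["pixels"][:,:,::-1])
E
```

```text
13.5
above rack F [-0.12  0.25 -3.45] T [ 0.018 -0.047  0.002] w 0.0296
stop True [0.59000037 0.35023333 0.07493302] [-2.  -0.3  3.3]
```

View pics/p2side.png

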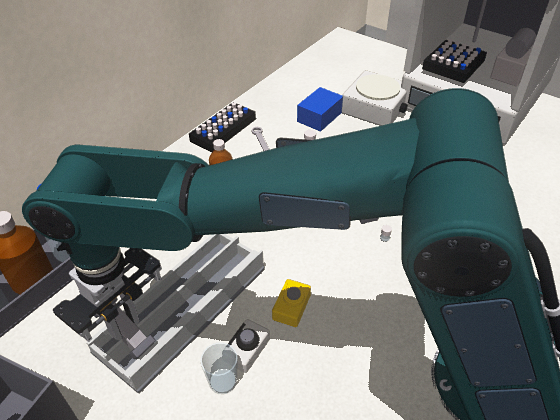

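View pics/p2wrist.png

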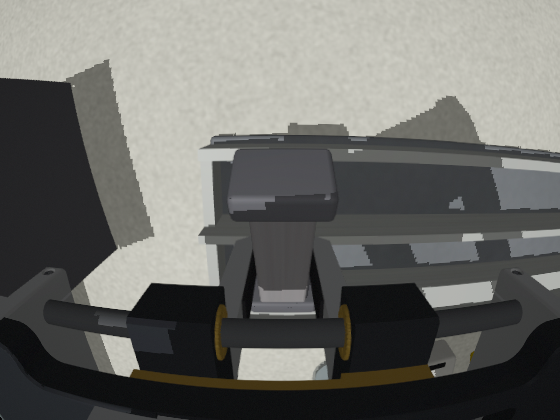

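```bash
python3 - <<'E'
from h import *
env.command_gripper(0,60)
env.line_to(rackpt(0,.132,.13),feed=.1);env.hold(.2)
f=env.grab_frame("side");p=env.observe()["tcp_pos"];c=p+[0,0,.011];u=np.array([-np.cos(RY),-np.sin(RY),0]);z=np.array([0,0,1.])
for t in(-45,-35,-25,-12,0):
    a=np.cos(np.radians(t))*u+np.sin(np.radians(t))*z
    print(t,[(np.round((np.array(proj(f,c+s*.052*a))-[50,240])*5)) for s in(-1,1)])
cv2.imwrite("pics/p3.png",cv2.resize(f["pixels"][240:360,50:200,::-1],None,fx=5,fy=5,interpolation=cv2.INTER_CUBIC))
cv2.imwrite("pics/p3w.png",env.grab_frame("wrist")["pixels"][:,:,::-1])
E
```

```text
-45 [array([248., 236.]), array([431., 460.])]
-35 [array([242., 240.]), array([439., 458.])]
-25 [array([240., 247.]), array([443., 452.])]
-12 [array([241., 261.]), array([444., 441.])]
0 [array([246., 277.]), array([440., 425.])]
```

View pics/p3.png

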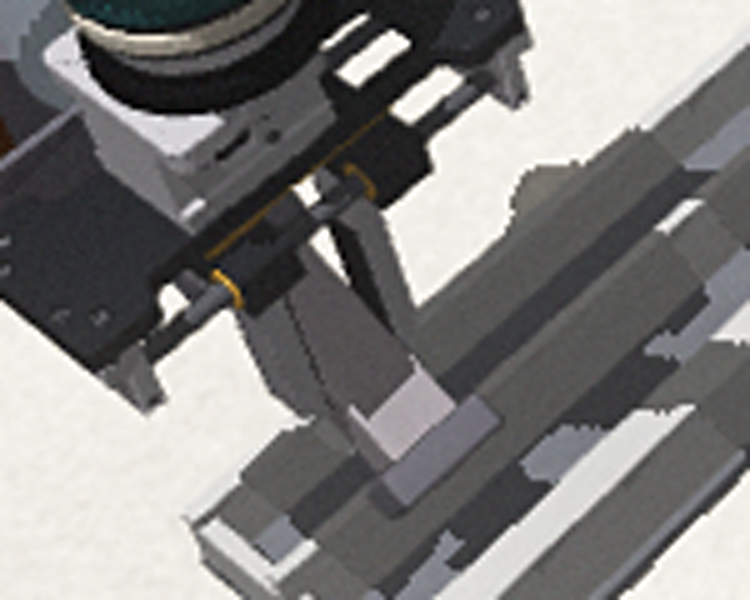

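View pics/p3w.png

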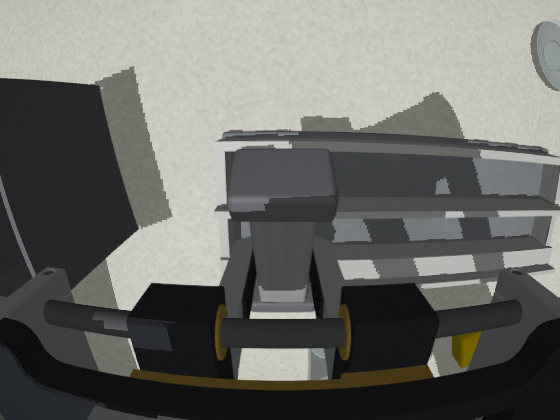

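```bash
python3 - <<'E'
from h import *
f=env.grab_frame("wrist");o=env.observe();p=o["tcp_pos"]
print(np.round(f["pose"][:3,3]-p,3),np.round(f["pose"][:3,2],2))
u=np.array([-np.cos(RY),-np.sin(RY),0]);z=np.array([0,0,1.]);piv=p+[0,0,.019]
def fish(f,P):
    T=np.array(f["pose"]);c=T[:3,:3].T@(P-T[:3,3]);th=np.arctan2(np.hypot(c[0],c[1]),c[2]);r=th*f["fx"]/np.hypot(c[0],c[1]);return np.array([f["cx"]+r*c[0],f["cy"]+r*c[1]]).round()
for t in(0,12,20,30,40,50):
    a=np.cos(np.radians(t))*u-np.sin(np.radians(t))*z; n=np.cos(np.radians(t))*z+np.sin(np.radians(t))*u
    print(t,{k:fish(f,piv-.008*n-l*a+q*n) for k,l,q in(("A",.06,.017),("B",.06,-.017),("C",.044,.017))})
E
```

```text
[ 0.08  -0.002  0.178] [-0.27  0.   -0.96]
0 {'A': array([280., 158.]), 'B': array([281., 150.]), 'C': array([280., 191.])}
12 {'A': array([280., 169.]), 'B': array([281., 145.]), 'C': array([280., 202.])}
20 {'A': array([280., 180.]), 'B': array([280., 145.]), 'C': array([280., 212.])}
30 {'A': array([280., 200.]), 'B': array([280., 148.]), 'C': array([280., 226.])}
40 {'A': array([280., 224.]), 'B': array([280., 156.]), 'C': array([280., 244.])}
50 {'A': array([280., 252.]), 'B': array([280., 170.]), 'C': array([280., 263.])}
```

```bash
cat >> h.py <<'E'
def place2(fphi,y,tg,x=0.0,dg=(0.0,.008),zc=.0762,n="x"):
    """lower so that a cart tilted tg(deg) in the grip (heavy down) ends at 12 deg; dg = grasp point from cart centre (along heavy, up normal)"""
    t=np.radians(12);tt=np.radians(12-tg);R=down(fphi,tt)
    gx=x-dg[0]*np.cos(t)-dg[1]*np.sin(t);gz=zc-dg[0]*np.sin(t)+dg[1]*np.cos(t)
    tx=gx+.019*np.sin(tt);tz=gz-.019*np.cos(tt)
    print("tcp rack",round(tx,4),round(tz,4))
    env.goto(rackpt(tx,y,tz+.07),R)
    st=env.line_to(rackpt(tx,y,tz+.02),feed=.1);env.hold(.2)
    st=env.line_to(rackpt(tx,y,tz),feed=.03,f_stop=8);o=env.observe();print("stop",st,o["tcp_pos"].round(4),o["wrist_force"].round(1),"t",o["t"])
def pics(n,*names):
    for k in names:
        cv2.imwrite(f"pics/{n}{k}.png",env.grab_frame(k)["pixels"][:,:,::-1])
E
python3 - <<'E'
from h import *
place2(wrap(np.pi*1.5+RY),.132,30)
pics("p4","wrist")
f=env.grab_frame("side");cv2.imwrite("pics/p4.png",cv2.resize(f["pixels"][240:390,50:200,::-1],None,fx=4,fy=4,interpolation=cv2.INTER_CUBIC))
E
```

```text
tcp rack -0.0075 0.066
stop True [0.5831 0.3501 0.0739] [1.3 0.4 3.5] t 19.7917
```

View pics/p4.png

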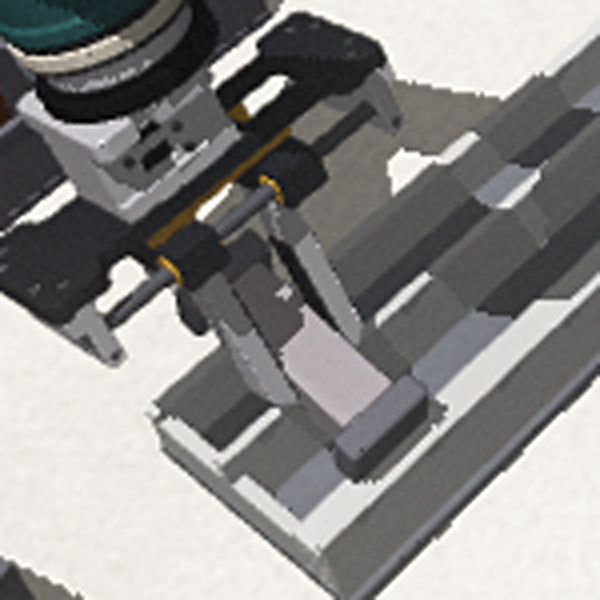

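View pics/p4wrist.png

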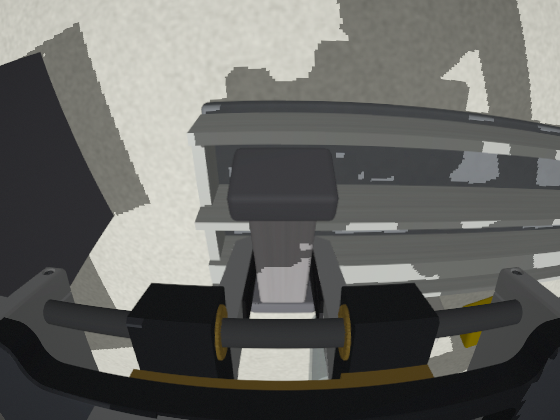

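```bash
python3 - <<'E'
from h import *
F,T=ft();print(F,T)
f=env.grab_frame("side");
cv2.imwrite("pics/p5.png",cv2.resize(f["pixels"][290:380,80:180,::-1],None,fx=7,fy=6.6,interpolation=cv2.INTER_CUBIC))
E
```

```text
[1.23896645 0.13793591 5.72616415] [ 0.04961074  0.30153609 -0.02412247]
```

View pics/p5.png

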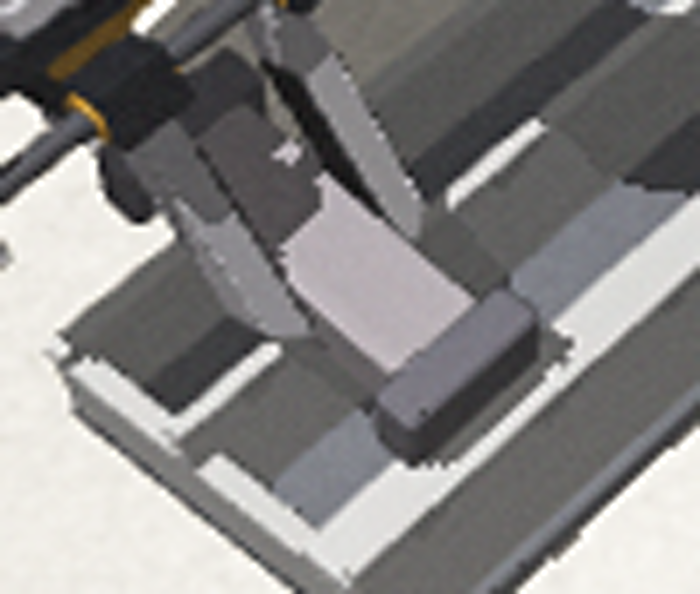

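```bash
python3 - <<'E'
from h import *
p=env.observe()["tcp_pos"];env.line_to(p+[0,0,.03],feed=.1)
place2(wrap(np.pi*1.5+RY),.132,38)
F,T=ft();print(F,T)
f=env.grab_frame("side");
cv2.imwrite("pics/p6.png",cv2.resize(f["pixels"][290:380,80:180,::-1],None,fx=7,fy=6.6,interpolation=cv2.INTER_CUBIC))
E
```

```text
tcp rack -0.01 0.0669
stop True [0.5802 0.3501 0.07  ] [ 2.6 -0.9  4.9] t 22.3917
[0.75628638 0.11994575 5.59327704] [ 0.04180576  0.00095264 -0.01729739]
```

View pics/p6.png

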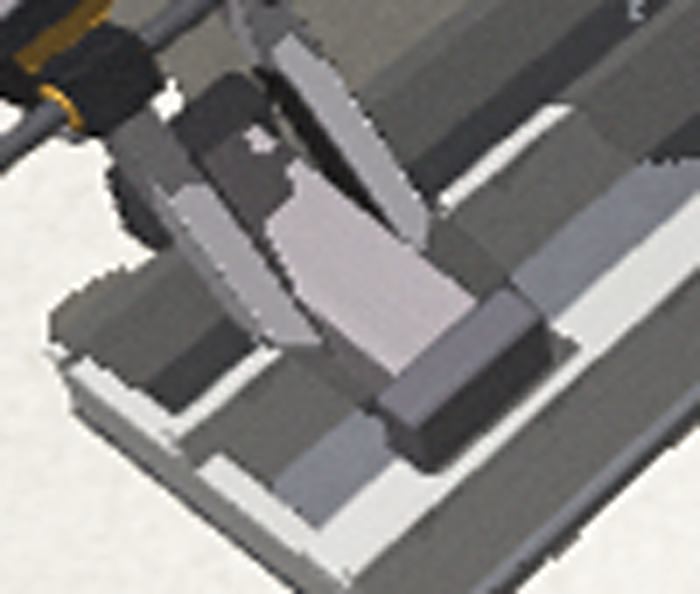

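```bash
cat >> h.py <<'E'
def release(w=.05):
    env.command_gripper(w,30);env.hold(.3)
    o=env.observe();d=Rn.from_rotvec(o["tcp_rot"]).as_matrix()[:,0]
    env.line_to(o["tcp_pos"]-d*.10,feed=.15)
E
python3 - <<'E'
from h import *
release()
env.goto([.35,-.05,.3],down(-np.pi/2))
pics("q1","side","top")
print(env.observe()["t"])
f=env.grab_frame("side");
cv2.imwrite("pics/p7.png",cv2.resize(f["pixels"][260:390,80:210,::-1],None,fx=5,fy=4.6,interpolation=cv2.INTER_CUBIC))
E
```

```text
26.2917
```

View pics/p7.png

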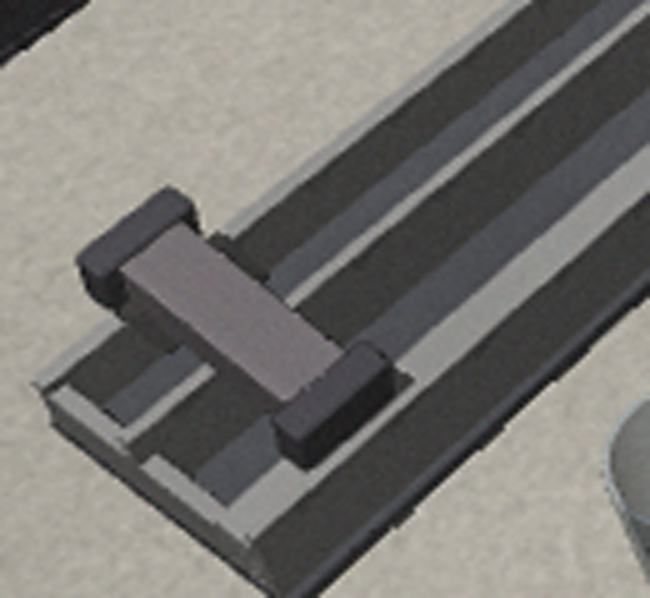

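View pics/q1top.png

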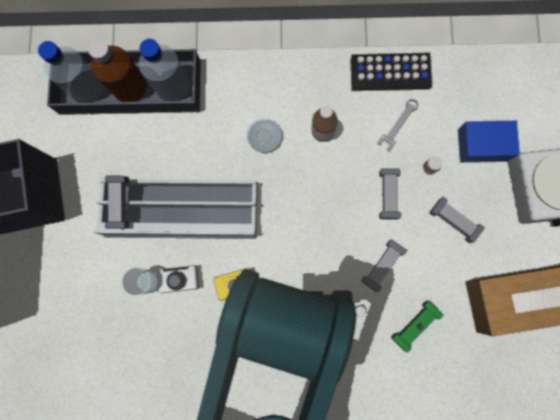

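```bash
python3 - <<'E'
from h import *
s=env.grab_frame("side");f=env.grab_frame("top")
p=plane(s,80+234/5,260+311/4.6,.0897);print(p)
def rk(p):
    d=p[:2]-RC;c,s_=np.cos(RY),np.sin(RY);return np.array([c*d[0]+s_*d[1],-s_*d[0]+c*d[1]])
print("rack frame",rk(p)+[.003,0])
cv2.imwrite("pics/p8.png",cv2.resize(f["pixels"][165:250,90:150,::-1],None,fx=7,fy=7,interpolation=cv2.INTER_CUBIC))
E
```

```text
[0.58259584 0.35019836 0.0897    ]
rack frame [-0.00467164  0.13206666]
```

View pics/p8.png

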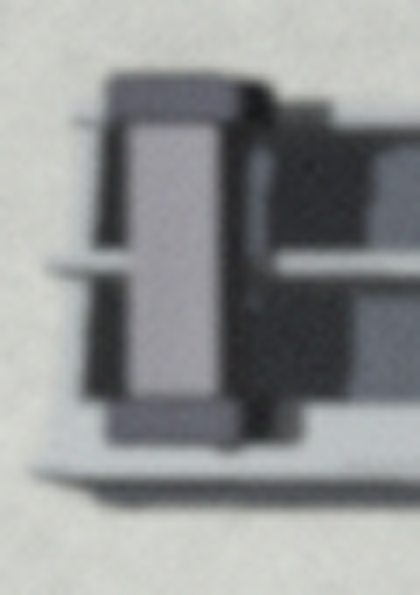

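```bash
sed -i 's/env.command_gripper(.0,50);w/env.command_gripper(.0,60);w/; s/d=(dT\[1\].*$/d=-h*dT[1]\/max(-dF[2],2.5)/' h.py
cat >> h.py <<'E'
def job(near,y,n,h=1):
    f=env.grab_frame("top")
    c=min(carts(f),key=lambda c:np.hypot(*(c["c"]-near)));print({k:np.round(v,4) for k,v in c.items()})
    d,phi=pick(c["c"],c["yaw"],h)
    pics(n,"side","wrist")
    return d,phi,c["yaw"]
E
python3 - <<'E'
from h import *
d,phi,yaw=job([.4382,-.2606],.042,"r1");print(d,phi,yaw,env.observe()["t"])
E
```

```text
{'px': array([351.4103, 287.1548]), 'area': np.float64(3692.0), 'c': array([ 0.3901, -0.1851]), 'yaw': np.float64(-1.2336), 'L': np.float64(0.2992), 'W': np.float64(0.142)}
width -0.0 0.0002 dF [-0.14  0.03  0.18] dT [ 0.007 -0.002 -0.005] com offset along yaw mm 0.7
0.0006950765759254351 0.33722644049509864 -1.233569886299798 33.325
```

View pics/r1wrist.png

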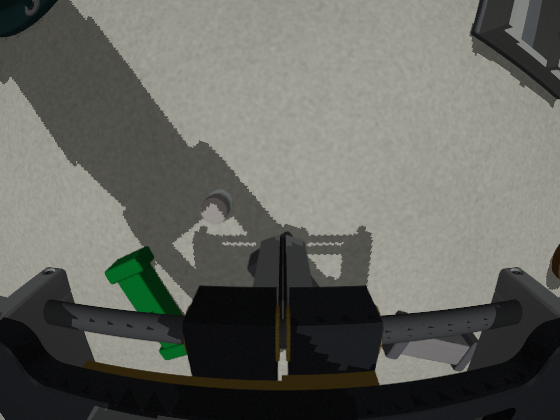

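View pics/r1side.png

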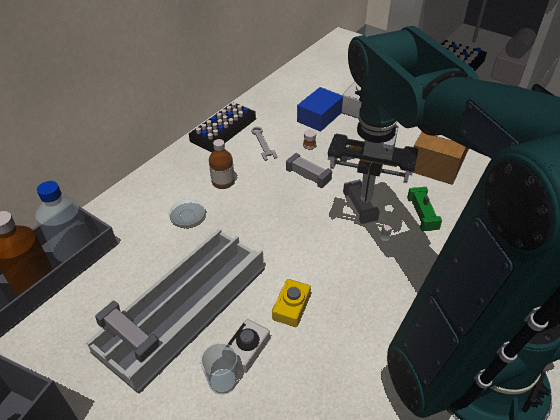

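The arm hid that cartridge in the top view, so the gripper closed on empty space. It touched nothing, and the vial still stands. From now on I'll look with the arm clear and reject wrongly sized contours.

```bash
cat >> h.py <<'E'
def find(near):
    f=env.grab_frame("top")
    L=[c for c in carts(f) if .11<c["L"]<.14 and c["W"]<.065]
    for c in L:print({k:np.round(v,4) for k,v in c.items()})
    c=min(L,key=lambda c:np.hypot(*(c["c"]-near)));assert np.hypot(*(c["c"]-near))<.06
    return c
def job(near,n,h=1):
    c=find(near);d,phi=pick(c["c"],c["yaw"],h);pics(n,"wrist");return d,phi,c["yaw"]
E
python3 - <<'E'
from h import *
env.goto([.3,.2,.3],down(np.pi/2-.4))
d,phi,yaw=job([.4382,-.2606],"r2");print(d,phi,yaw,env.observe()["t"])
E
```

```text
{'px': array([383.6106, 265.3407]), 'area': np.float64(819.5), 'c': array([ 0.4385, -0.2606]), 'yaw': np.float64(-0.6364), 'L': np.float64(0.1244), 'W': np.float64(0.0491)}
{'px': array([456.48, 219.86]), 'area': np.float64(902.5), 'c': array([ 0.5421, -0.4337]), 'yaw': np.float64(-2.2605), 'L': np.float64(0.1242), 'W': np.float64(0.0551)}
{'px': array([390. , 193.5]), 'area': np.float64(842.0), 'c': array([ 0.6073, -0.2826]), 'yaw': np.float64(-0.0411), 'L': np.float64(0.123), 'W': np.float64(0.0521)}
width 0.0296 0.0296 dF [ 0.12 -0.07 -3.8 ] dT [-0.039 -0.064 -0.015] com offset along yaw mm 16.7
0.016733240274812437 0.934359147424945 -0.6364371793699516 41.975
```

View pics/r2wrist.png

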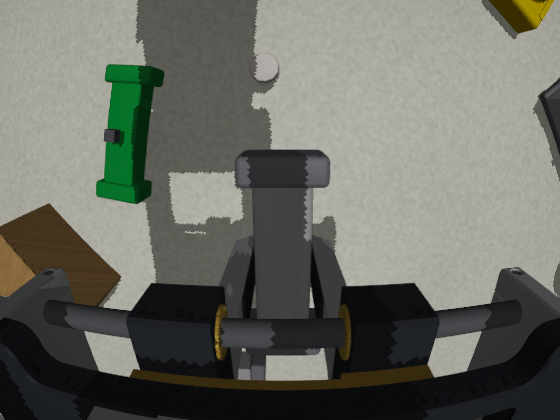

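```bash
python3 - <<'E'
from h import *
p=env.observe()["tcp_pos"];env.line_to(p+[0,0,.08],feed=.2)
place2(wrap(np.pi*1.5+RY),.045,0,x=.001,dg=(.002,.008))
F,T=ft();print(F,T,env.observe()["gripper_width"])
f=env.grab_frame("side")
cv2.imwrite("pics/s2.png",cv2.resize(f["pixels"][240:390,80:240,::-1],None,fx=4.5,fy=4,interpolation=cv2.INTER_CUBIC))
E
```

```text
tcp rack 0.0013 0.065
stop True [0.5896 0.2628 0.0661] [-0.4 -0.2  4.7] t 46.9917
[ 0.32670042 -0.19278435  5.5583385 ] [-0.00612288  0.42470229  0.02088429] 0.02962839735320614
```

View pics/s2.png

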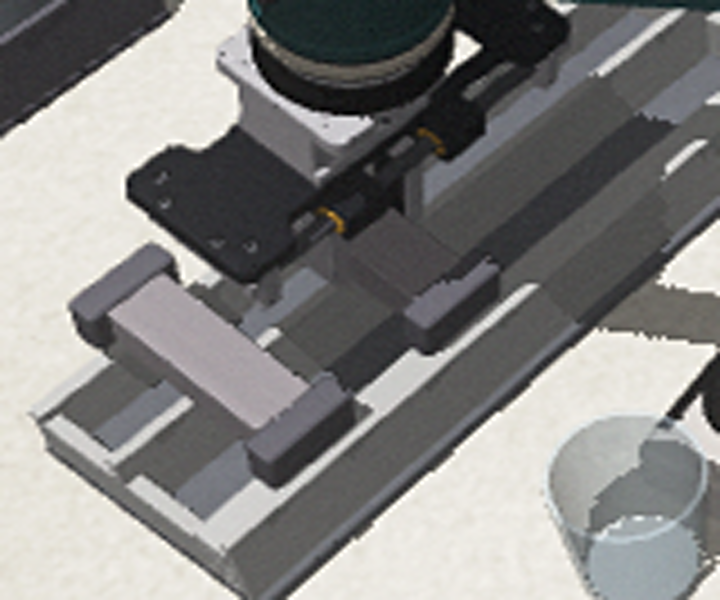

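```bash
python3 - <<'E'
from h import *
release()
env.goto(rackpt(0,.045,.2),down(wrap(np.pi*1.5+RY)))
f=env.grab_frame("side")
cv2.imwrite("pics/s3.png",cv2.resize(f["pixels"][240:390,80:240,::-1],None,fx=4.5,fy=4,interpolation=cv2.INTER_CUBIC))
d,phi,yaw=job([.6073,-.2826],"r3");print(d,phi,yaw,env.observe()["t"])
p=env.observe()["tcp_pos"];env.line_to(p+[0,0,.06],feed=.2)
pics("r3","side","top")
E
```

```text
{'px': array([456.28, 219.96]), 'area': np.float64(463.0), 'c': array([ 0.5419, -0.4333]), 'yaw': np.float64(-2.2603), 'L': np.float64(0.1229), 'W': np.float64(0.0532)}Traceback (most recent call last):
  File "<stdin>", line 6, in <module>
  File "h.py", line 91, in job
    c=find(near);d,phi=pick(c["c"],c["yaw"],h);pics(n,"wrist");return d,phi,c["yaw"]
  File "h.py", line 88, in find
    c=min(L,key=lambda c:np.hypot(*(c["c"]-near)));assert np.hypot(*(c["c"]-near))<.06
                                                          ^^^^^^^^^^^^^^^^^^^^^^^^^^^^
AssertionError
```

```bash
python3 - <<'E'
from h import *
pics("r4","side","top")
E
```

```text
(no output)
```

View pics/r4top.png

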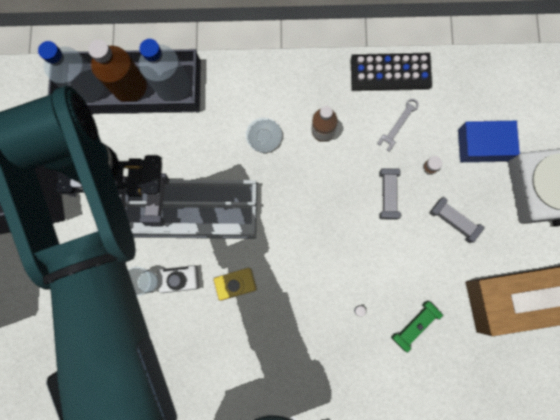

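View pics/r4side.png

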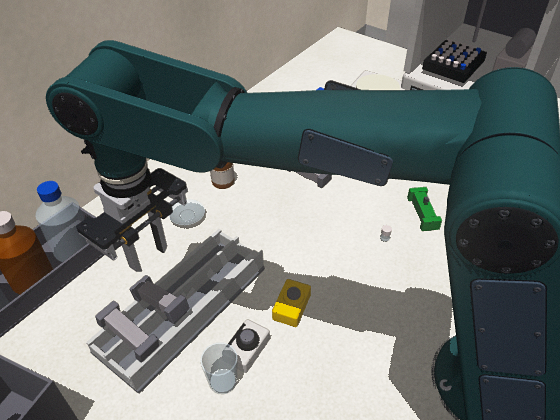

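View pics/s3.png

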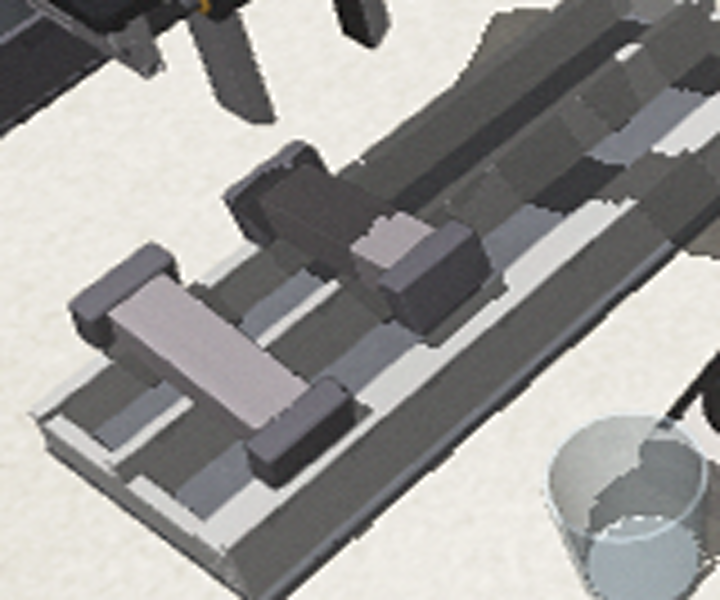

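```bash
python3 - <<'E'
from h import *
env.goto([.35,-.3,.3],down(-np.pi/2+.3));env.hold(.1)
f=env.grab_frame("side")
cv2.imwrite("pics/s4.png",cv2.resize(f["pixels"][240:390,80:240,::-1],None,fx=4.9,fy=4,interpolation=cv2.INTER_CUBIC))
f=env.grab_frame("top")
cv2.imwrite("pics/s5.png",cv2.resize(f["pixels"][165:250,90:260,::-1],None,fx=4.5,fy=4.5,interpolation=cv2.INTER_CUBIC))
print(env.observe()["t"])
E
```

```text
51.9583
```

View pics/s4.png

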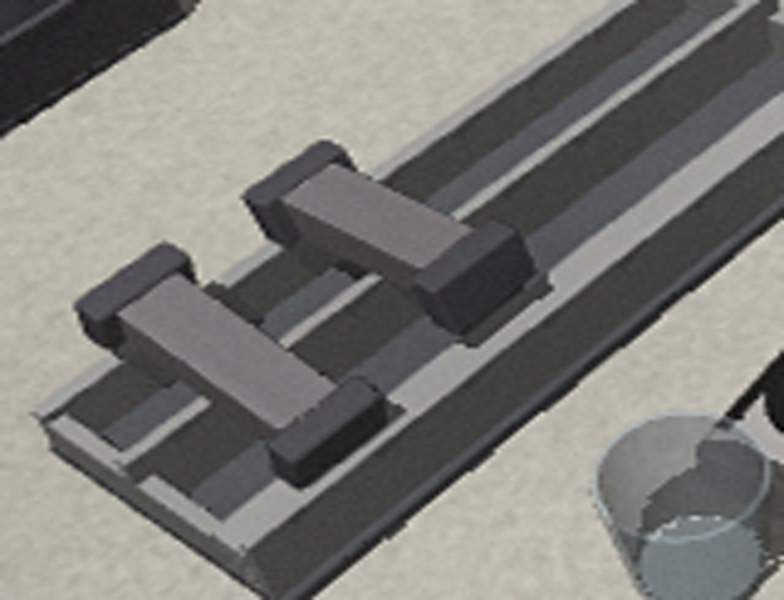

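View pics/s5.png

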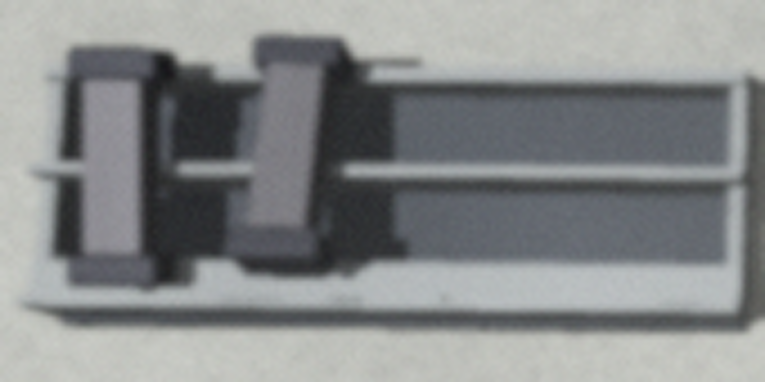

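```bash
cat >> h.py <<'E'
def rk(p):
    d=np.asarray(p)[:2]-RC;c,s_=np.cos(RY),np.sin(RY);return np.array([c*d[0]+s_*d[1],-s_*d[0]+c*d[1]])
E
python3 - <<'E'
from h import *
s=env.grab_frame("side");f=env.grab_frame("top")
a=plane(s,156.9,294.3,.0897);b=plane(f,153.9,197,.0897);print(rk(a),rk(b),tri(f,(153.9,197),s,(156.9,294.3)))
T=lambda x,y:(90+x/4.5,165+y/4.5)
lo=plane(f,*T(279,225),.0897+.0088);hi=plane(f,*T(296,63),.0897-.0088);print(lo,hi,np.degrees(np.arctan2(hi[1]-lo[1],hi[0]-lo[0])),np.linalg.norm(hi-lo))
lo=plane(f,*T(112,256),.0897-.0088);hi=plane(f,*T(112,80),.0897+.0088);print(rk(lo),rk(hi),np.degrees(np.arctan2(hi[1]-lo[1],hi[0]-lo[0])),np.linalg.norm(hi-lo))
E
```

```text
[0.00371251 0.04667796] [0.00633648 0.04207056] (array([0.59612171, 0.26198718, 0.08353918]), np.float64(0.0003597792431038376))
[0.55219392 0.25999382 0.0985    ] [0.63845735 0.25982953 0.0809    ] -0.1091224573056254 0.08804070296038151
[-0.04978834  0.13061467] [0.03671814 0.12962677] -1.854290447368787 0.08828424426788502
```

```bash
python3 - <<'E'
from h import *
fphi=wrap(np.pi*1.5+np.radians(-.3));R=down(fphi,np.radians(-12));Rv=down(fphi)
env.command_gripper(.052,40)
env.goto(rackpt(.0017,.042,.2),Rv);env.hold(.5);F0,T0=ft(25);print(F0.round(2),T0.round(3))
P=rackpt(.0017,.042,.0647);ax=Rn.from_rotvec(R).as_matrix()[:,0]
env.goto(P-ax*.08,R)
print(env.line_to(P,feed=.08,f_stop=10),env.observe()["tcp_pos"]-P)
env.command_gripper(0,60);print(env.observe()["gripper_width"])
env.line_to(P+[0,0,.07],feed=.1)
env.goto(rackpt(.0017,.042,.2),Rv);env.hold(.5);F1,T1=ft(25);print(F1.round(2),T1.round(3),(T1-T0).round(3))
pics("s6","wrist");print(env.observe()["t"])
E
```

```text
[-0.11  0.06  0.03] [0.023 0.009 0.001]
False [6.30041015e-04 9.46347243e-05 6.99668642e-04]
0.029730004704938334
[ 0.1   0.1  -3.43] [ 0.023  0.075 -0.009] [-0.     0.066 -0.01 ]
59.6
```

View pics/s6wrist.png

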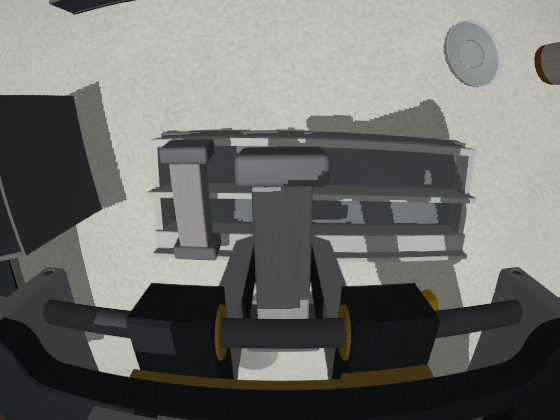

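Heavy end is +x: moment +0.066 now, which matches the backward tip on the rack. The earlier reading had an unsettled baseline. I'll turn it round and place it again.

```bash
python3 - <<'E'
from h import *
fphi=wrap(np.pi*.5+RY)
env.goto(rackpt(0,.042,.2),down(fphi));env.hold(.7);F1,T1=ft(20);print(F1.round(2),T1.round(3),env.observe()["gripper_width"])
place2(fphi,.042,0,x=0,dg=(.0,.008))
F,T=ft();print(F,T)
release();env.goto(rackpt(0,.042,.2),down(fphi))
f=env.grab_frame("side")
cv2.imwrite("pics/s7.png",cv2.resize(f["pixels"][240:390,80:240,::-1],None,fx=4.9,fy=4,interpolation=cv2.INTER_CUBIC));print(env.observe()["t"])
E
```

```text
[ 0.01  0.03 -3.41] [ 0.047 -0.224 -0.   ] 0.029173635542496572
tcp rack 0.0023 0.0654
stop True [0.5902 0.2598 0.0659] [-1.   0.   5.4] t 65.1917
[-0.78323215 -0.23904438  5.71560682] [ 0.02720283 -0.15430291 -0.00051495]
67.5333
```

View pics/s7.png

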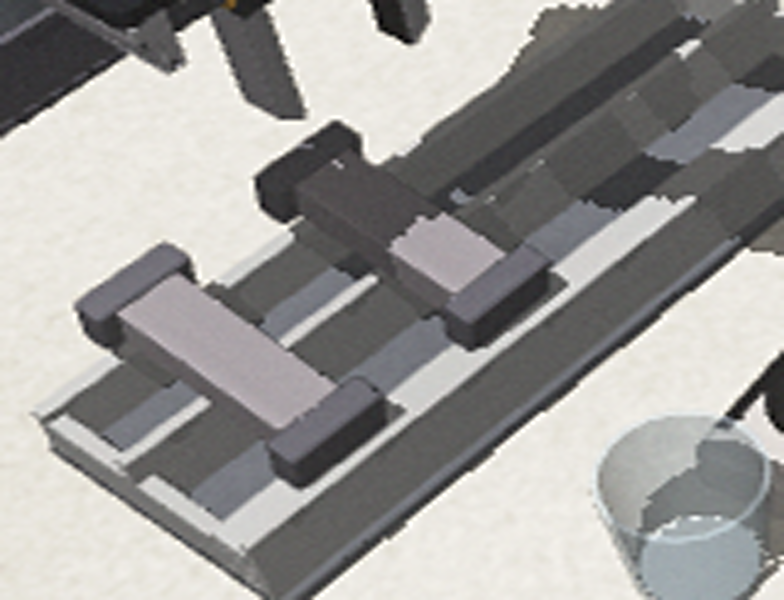

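```bash
sed -i 's/env.hold(.3);F0,T0=ft()/env.hold(.8);F0,T0=ft(20)/; s/env.hold(.4);F1,T1=ft()/env.hold(.8);F1,T1=ft(20);print("T0",T0.round(3),"T1",T1.round(3))/' h.py
python3 - <<'E'
from h import *
env.goto([.35,-.05,.3],down(-np.pi/2))
f=env.grab_frame("side")
cv2.imwrite("pics/s8.png",cv2.resize(f["pixels"][240:390,80:240,::-1],None,fx=4.9,fy=4,interpolation=cv2.INTER_CUBIC))
f=env.grab_frame("top");cv2.imwrite("pics/s9.png",cv2.resize(f["pixels"][165:250,90:260,::-1],None,fx=4.5,fy=4.5,interpolation=cv2.INTER_CUBIC))
d,phi,yaw=job([.6073,-.2826],"r3");print(d,phi,yaw)
for i in range(3):
    env.hold(.3);F,T=ft(15);print(F.round(2),T.round(3))
print(env.observe()["t"])
E
```

```text
{'px': array([456.1909, 219.8984]), 'area': np.float64(832.5), 'c': array([ 0.542 , -0.4331]), 'yaw': np.float64(-2.256), 'L': np.float64(0.1235), 'W': np.float64(0.0537)}
{'px': array([389.5, 193.5]), 'area': np.float64(796.0), 'c': array([ 0.6074, -0.2815]), 'yaw': np.float64(3.0936), 'L': np.float64(0.1228), 'W': np.float64(0.0498)}
T0 [0.018 0.012 0.006] T1 [ 0.026  0.087 -0.009]
width 0.0296 0.0294 dF [-0.05 -0.13 -3.57] dT [ 0.008  0.075 -0.015] com offset along yaw mm -21.0
-0.020978790734632085 4.664370849829934 3.0935745230350373
[-0.02 -0.11 -3.58] [0.02  0.108 0.013]
[-0.03 -0.01 -3.28] [0.025 0.098 0.002]
[ 0.02 -0.14 -3.43] [0.028 0.103 0.001]
78.4833
```

View pics/s9.png

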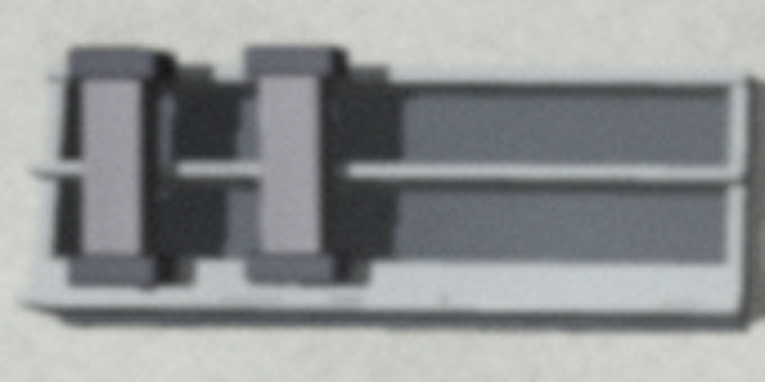

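View pics/r3wrist.png

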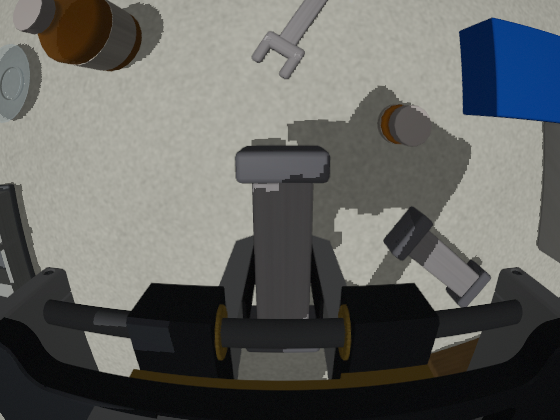

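```bash
cat >> h.py <<'E'
def putdown(fphi,y,n):
    p=env.observe()["tcp_pos"];env.line_to(p+[0,0,.09],feed=.2)
    env.goto(rackpt(0,y,.2),down(fphi));env.hold(.7);F,T=ft(20);print("above",F.round(2),T.round(3),env.observe()["gripper_width"])
    place2(fphi,y,0)
    release();env.goto(rackpt(0,y,.2),down(fphi))
    env.goto([.35,-.05,.3],down(-np.pi/2))
    f=env.grab_frame("side")
    cv2.imwrite(f"pics/{n}s.png",cv2.resize(f["pixels"][220:390,80:270,::-1],None,fx=4,fy=3.5,interpolation=cv2.INTER_CUBIC))
    f=env.grab_frame("top");cv2.imwrite(f"pics/{n}t.png",cv2.resize(f["pixels"][165:250,90:260,::-1],None,fx=4.5,fy=4.5,interpolation=cv2.INTER_CUBIC));print(env.observe()["t"])
E
python3 - <<'E'
from h import *
putdown(wrap(np.pi/2+RY),-.046,"u1")
E
```

```text
above [-0.11 -0.13 -3.64] [ 0.039 -0.221 -0.005] 0.029336496893607247
tcp rack 0.0023 0.0654
stop True [0.5886 0.1719 0.0665] [-1.  -0.6  4.8] t 84.1417
88.5333
```

View pics/u1s.png

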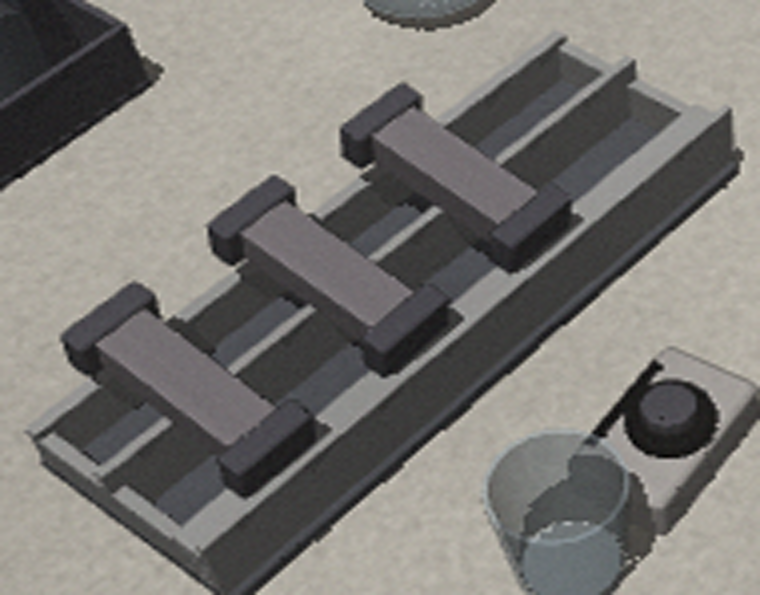

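View pics/u1t.png

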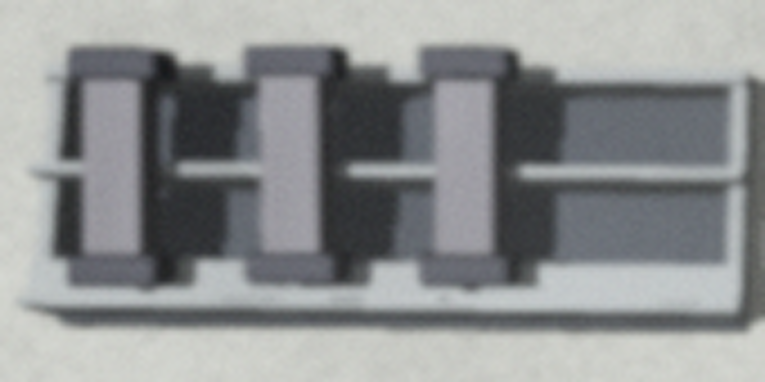

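Three are lying correctly. Now the fourth.

```bash
python3 - <<'E'
from h import *
d,phi,yaw=job([.542,-.433],"r5");print(d,phi,yaw)
env.hold(.3);F,T=ft(15);print(F.round(2),T.round(3),env.observe()["t"])
E
```

```text
{'px': array([456.2182, 220.0341]), 'area': np.float64(831.5), 'c': array([ 0.5417, -0.4331]), 'yaw': np.float64(-2.256), 'L': np.float64(0.1238), 'W': np.float64(0.0541)}
T0 [-0.025 -0.03   0.001] T1 [-0.087  0.011  0.01 ]
width 0.0294 0.0298 dF [ 0.49  0.21 -3.8 ] dT [-0.062  0.041  0.009] com offset along yaw mm -10.8
-0.010849173548418729 -0.6851726407780196 -2.255968967572916
[ 0.01  0.11 -3.74] [-0.087  0.003 -0.   ] 96.3917
```

View pics/r5wrist.png

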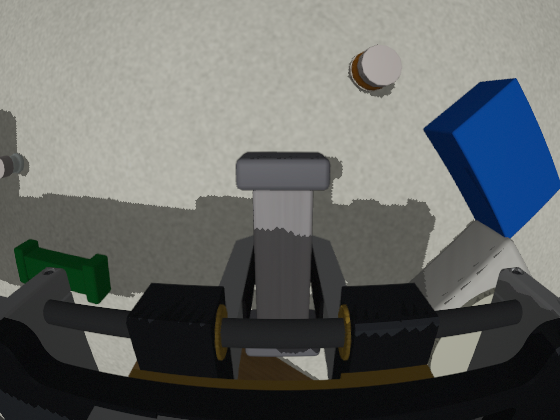

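The moment is in world axes after all: with that reading cartridges 2, 3 and 4 each give a clean offset of about 20 mm, and the tip-back is explained. For this cartridge the offset is −19.6 mm along yaw, so the heavy end is −u.

```bash
python3 - <<'E'
from h import *
putdown(wrap(np.pi/2+RY),-.133,"u2")
E
```

```text
above [ 0.15 -0.09 -3.9 ] [ 0.043 -0.214 -0.004] 0.029778848194661443
tcp rack 0.0023 0.0654
stop True [0.5867 0.0849 0.0659] [ 0.4 -0.3  5.6] t 101.85
106.3417
```

View pics/u2s.png

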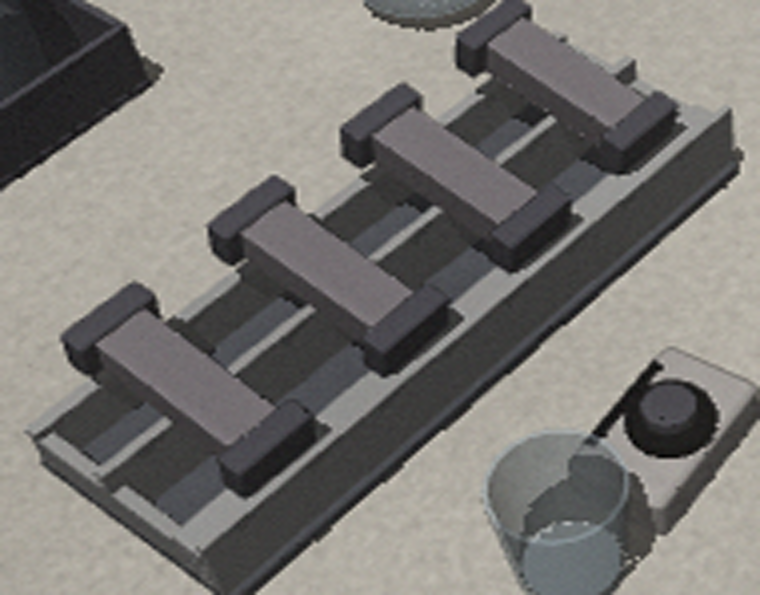

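View pics/u2t.png

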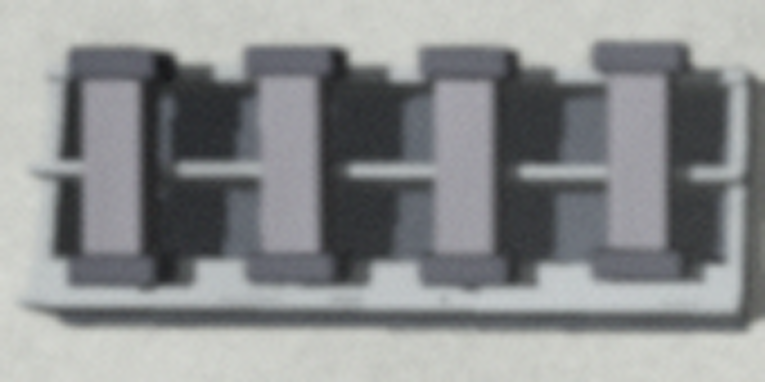

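```bash
python3 - <<'E'
from h import *
f=env.grab_frame("top")
T=lambda x,y:(90+x/4.5,165+y/4.5)
for x,a,b in((112,80,256),(291,77,254),(466,78,254),(638,74,249)):
    lo=plane(f,*T(x,b),.0897-.0088);hi=plane(f,*T(x,a),.0897+.0088);print(rk((lo+hi)/2)+[.003,0])
env.command_gripper(0,20)
env.goto([.2,-.45,.3],down(-np.pi/2-.2));pics("v1","top")
E
```

```text
[-0.0035351   0.13012072]
[-0.00170056  0.03971695]
[-0.00141227 -0.04838254]
[ 0.00140094 -0.13452704]
```

View pics/v1top.png

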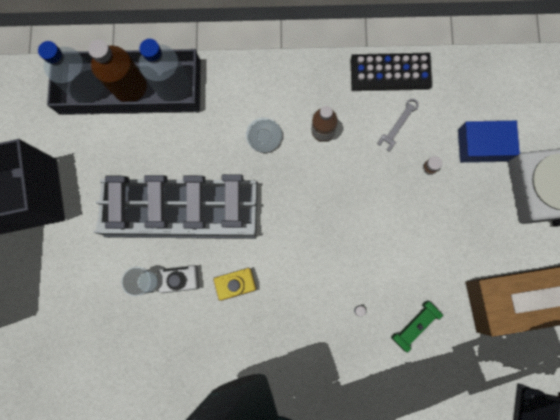

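Four cartridges lie within 4 mm of the ridge and no fifth is in view. Pressing the grey button on the white box.

```bash
python3 - <<'E'
from h import *
B=np.array([.4084,.217,0]);R=down(np.pi/2)
env.goto(B+[0,0,.15],R);env.line_to(B+[0,0,.065],feed=.1);env.hold(.3)
st=env.line_to(B+[0,0,.036],feed=.02,f_stop=12);o=env.observe();print(st,o["tcp_pos"].round(4),o["wrist_force"].round(1))
env.hold(.3);o=env.observe();print(o["tcp_pos"].round(4),o["wrist_force"].round(1))
pics("w1","side")
env.line_to(B+[0,0,.15],feed=.08)
env.goto([.2,-.45,.3],down(-np.pi/2-.2));env.hold(.3);pics("w2","side","top");o=env.observe();print(o["t"],o["wrist_force"])
E
```

```text
True [0.4085 0.217  0.0523] [-1.1 -0.7  4.2]
[0.4085 0.217  0.0523] [-0.8 -0.   4.9]
118.1917 [-0.472926   -0.11359576 -0.21958692]
```

View pics/w1side.png

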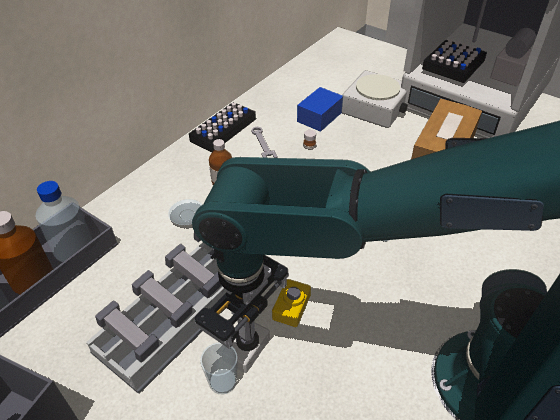

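View pics/w2side.png

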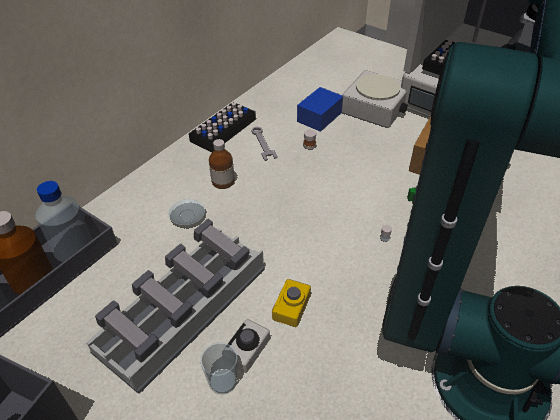

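View pics/w2top.png

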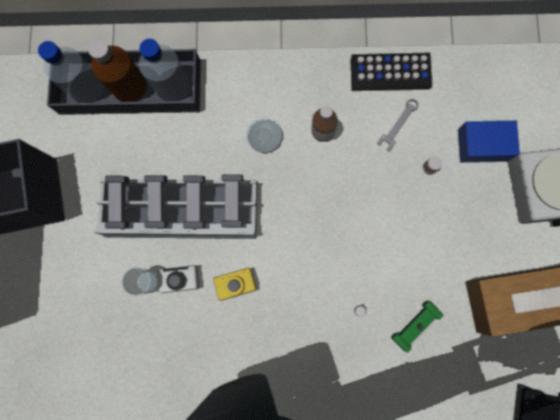

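The press stopped early at only about 4.9 N, so I can't be sure it went fully down. Pressing again in small steps, watching force against depth.

```bash
python3 - <<'E'
from h import *
B=np.array([.4084,.217,0]);R=down(np.pi/2)
env.goto(B+[0,0,.15],R);env.line_to(B+[0,0,.066],feed=.1);env.hold(.3)
z=.062
while z>.036:
    env.line_to(B+[0,0,z],feed=.03);env.hold(.15);F,T=ft(5);zz=env.observe()["tcp_pos"][2];print(round(z,4),zz.round(4),F.round(1))
    if F[2]>14:break
    z-=.0015
env.hold(.3)
env.line_to(B+[0,0,.15],feed=.06)
env.goto([.2,-.45,.3],down(-np.pi/2-.2));env.hold(.3);pics("w3","side","top");o=env.observe();print(o["t"],o["wrist_force"])
f=env.grab_frame("side");cv2.imwrite("pics/w4.png",cv2.resize(f["pixels"][220:400,80:280,::-1],None,fx=3.8,fy=3.3,interpolation=cv2.INTER_CUBIC))
E
```

```text
0.062 0.062 [ 0.1 -0.3 -0.3]
0.0605 0.0605 [ 0.4 -0.   0.2]
0.059 0.059 [ 0.2  0.2 -0. ]
0.0575 0.0578 [0.8 0.1 1.8]
0.056 0.0562 [1.  0.3 3. ]
0.0545 0.0547 [1.6 1.2 2.9]
0.053 0.0532 [2.3 0.8 4. ]
0.0515 0.0522 [1.  0.4 6.9]
0.05 0.0521 [-1.7 -0.7 13.5]
0.0485 0.0519 [-4.2 -1.8 20.1]
131.9583 [ 0.20842628  0.4897662  -0.18761274]
```

View pics/w4.png

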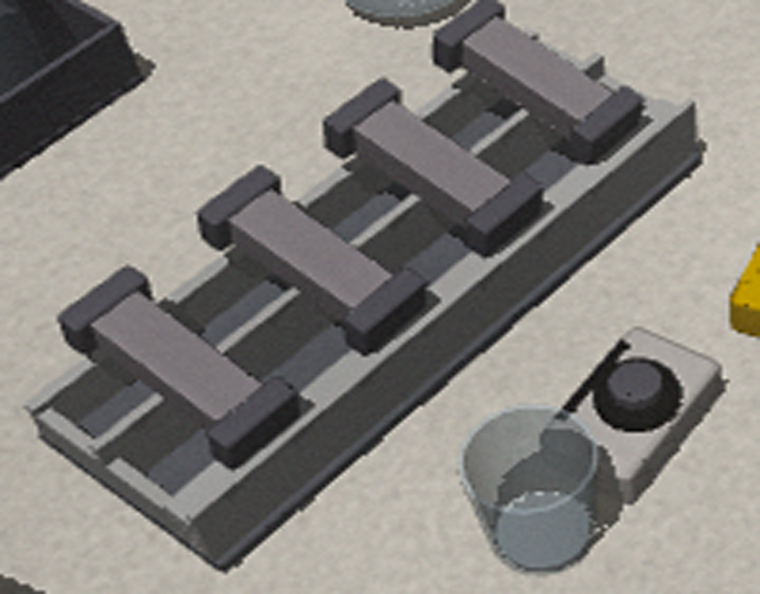

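View pics/w3top.png

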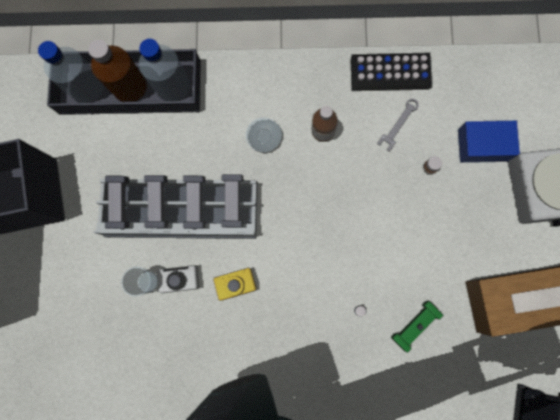

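The button moved from 58 to 52 mm and reached a hard stop, so it went fully down and has come back up. The cartridges and bystanders haven't moved. Handing in.

```bash
python3 - <<'E'
from workcell import env
env.finish_job();print(env.observe()["t"])
E
```

```text
the job is handed in; nothing more can be done
the job is handed in; nothing more can be done
```

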